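# Wedge a tile fast in the drilling jig

## Task

Make the tile ready for drilling: slide the jig's wooden bar up by its knob until it has pushed the tile fully home against the end fence, then slide the thumb wedge in along its ramp under the keeper until it jams the bar fast and stays jammed by itself. Push both by feel, firmly but never hard, because the tile chips and the keeper splits; leave the other things on the bench where they are.

Things in the scene. Friction and masses are not known exactly. Their poses are not given: they have to be found in the camera images.
- jig: Plywood drilling jig fixed to the bench: board 285 x 450 x 18 mm. Origin at bench height under the bar's centre line; z up; the bar slides to +y, the wedge to +x. Rails beside the bar and a 42 mm wide ledge running 120 mm out on the -x side under the wedge have tops 38 mm up. End fence at +y, 42 mm high, carries a drill guide arm 42 mm wide, 42 to 58 mm up, reaching 80 mm back over the tile.
- fence_face (a point): Middle of the end fence's inner face, 22.5 mm above the bench, at (0, 185, 22.5) mm in the jig's frame, axes as the jig's. The tile is home when its +y edge lies on this face.
- tile: Square terracotta tile 100 x 100 x 9 mm, 150 to 310 g, flat on the board (underside 18 mm up) in a pocket between two strips 104 mm apart, starting 3 to 13 mm short of the end fence. Origin in the middle of its underside, axes about as the jig's. It slides with 1 to 2 N; its edge chips if the bar presses it with more than 30 N, while 5 to 15 N seats it well.
- bar (a joint): Travel of the sliding bar towards the fence in m: 0 = drawn back (nose 155 mm from the fence face), limit 0.075, about 0.055 with the tile home. Wooden bar 34 mm wide, 20 mm high, its top 38.5 mm above the bench; slides with about 2.5 N and stays where it is left, until jammed. Nose at its front 70 mm wide, 16 mm thick, 22 mm high.
- bar_nose (a point): Middle of the nose face that presses the tile's -y edge, 22.5 mm above the bench; axes as the jig's. With the tile home and the nose on it, it lies 100 mm from fence_face.
- bar_knob (a point): Middle of the round upright knob on the bar, 50 mm behind the nose face: 26 mm diameter, from 50.5 to 82.5 mm above the bench (this point 66.5 mm), on an 18 mm neck. Pinch it, or push its -y side, towards the jig's +y. Behind it (-y) 50 mm or more are free to the keeper.
- keeper: Wooden block fixed over the bar, 90 mm (x) x 63 mm (y), top 70 mm up. A 27 mm wide mortise for the wedge runs through it along x; its roof is the ramp, falling 1 in 12 towards +x, 11.5 mm above the bar's top at mid-block, but shims put each keeper up to 0.8 mm higher or lower, so the wedge bites up to 10 mm later or sooner. Origin on its vertical axis, 70 mm below its top; axes as the jig's.
- wedge: Loose hardwood wedge lying in the mortise: 150 x 24 mm, flat below (38.5 mm up), 7 mm thick at the tip (+x) rising 1 in 12 to 19.5 mm at the butt with a thumb rest 22 x 24 mm, 45 mm high. Origin mid-underside. Slides freely 20 to 60 mm, then bites (origin nominally 21 mm to -x of the keeper's). 15 to 20 N of steady push jams the bar; it must then press the bar with over 8 N; over 35 N splits the keeper.
- wedge_butt (a point): Middle of the wedge's butt end (back face of the thumb rest, square to x), 20 mm above its underside; push here along the wedge's +x, or pinch the thumb rest across y from above.
Things that resemble listed ones, but are neither listed nor needed, are in the scene too. There is more than one size of the tile; the one meant has the size given above. Of the things shaped like the wedge, the dark wooden one is meant.

How it is judged:
By the outcome, as a careful person would: the job done as asked, in the order asked, and still so for the second after the job is handed in, with the robot touching nothing.
It also fails if it takes over 67 s, if anything falls off the work surface, if the arm or the gripper's body presses on something with over 40 N, if the wrist force passes 120 N, or if a joint passes its speed limit or range.

## Robot

A 6-joint arm with a two-finger parallel gripper is mounted at the origin on the work surface. World frame = base frame: x ahead of the robot, y to its left, z up, the work surface at z = 0. Lengths are in mm, angles in degrees, forces in N, time in s.
With the tool pointing down it reaches from about 350 to 850 mm from the base axis. Payload 8.1 kg.
Tool frame: the origin (TCP) lies midway between the tips of the shut fingers; the grasp point (between the pads) lies 19 mm behind it; z points along the fingers, y is the direction in which the jaws open and shut (so a half turn about z gives the same grasp; the last joint's range is limited). The gripper opens to 85 mm and grips with 20 to 120 N. Pads are 22 mm wide; open, the fingers measure 114 mm over their backs; the gripper's body (76 mm by 85 mm) begins 54 mm behind the grasp point. The pads swing forward as they close: fully open they stand 13 mm farther back than shut.
Start: joints at [-68.663, 7.471, 85.268, -0, 87.261, -4.893], TCP at [265.205, -538.211, 231.292] pointing down, gripper open.
Joint ranges: [-169.43, 169.43], [-51.17, 129.36], [1.28, 143.12], [-76.62, 256.62], [0, 156.53], [-152.29, 152.29]. Speed limits (degrees/s): [136.94, 136.94, 159.86, 180, 180, 180].

## Interface

Orientations are given as [roll, pitch, yaw] about the fixed x, y, z axes, in that order (R = Rz(yaw) Ry(pitch) Rx(roll)).
In Python, from bench import r gives the robot as it stands.
- The arm moves only by the shell command python3 -m jog 'ROWS' [FORCE]. ROWS is JSON, a list of rows, each a list of 5 numbers: the shift along the tool's x, y, z in m, then the turn about the tool's z in rad, then the opening, from 0 (shut) to 1 (fully open). A call has 1 to 20 rows; each row is the pose to reach, as a shift and turn from the pose measured when the call began, along the tool's axes at that moment; what a row does not reach only later rows make up. A row lasts 1/10 s, in which the tool goes at most 50 mm and 8.59 degrees, less where a joint would pass 70% of its speed; a pose out of reach is approached as far as the arm can. A call with a gripper value outside its range is refused whole. The fingers move at their own pace and stop on an object; FORCE is the grip in N (left out, the last holds). Time passes only in rows, so rows that repeat a pose let the fingers close. It gives the time, the measured TCP pose, the force and the opening at its end, in the units of the state.
- r.sense(): the state, without advancing time (a new reading comes with each control period).
- r.snapshot(name): name is "scene" or "top" or "wrist"; returns a dict with "pixels" (420x560x3 uint8, red, green, blue), "K" (3x3 intrinsics, pixels), "R" (3x3) and "t" (3): a world point X has camera coordinates R X + t. Camera axes: x right, y down, z forward; pixel columns grow to the right and rows downward; lengths in mm; the calibration is good to about 2 mm. A picture is of the moment at which its call begins. There is no depth.
- r.hand_in(): hands the job in, once; it reports no verdict.
The state is a dict: "time": time; "joint_pos": joint angles; "qd": joint speeds; "joint_efforts": joint torques, N m; "tool_pos": TCP position; "tcp_rot": TCP orientation; "ft_force": force on the tool from outside, world axes, zero at the start; "wrist_torque": the same for the moment, N m; "finger_gap": finger opening in mm.
Only numpy, scipy, OpenCV 4.12 (cv2) and the standard library are available. Lean on these libraries where they do the work, as an engineer would, in place of code of your own. Each camera call takes 0.05 s, during which the arm holds its last target.

## Working session

There is one attempt and no reset: what is moved stays moved. The work goes in short steps, Python scripts to look and compute and a shell command to move; the robot and the scene stay as the last step left them, time stands still between calls to the robot, and variables do not carry over. Pictures are saved under pics/ and viewed, and the job is handed in when it is done.

```bash
ls; mkdir -p pics
python3 - <<'E'
from bench import r
import cv2
print(r.sense())
for n in ("scene","top","wrist"):
    s=r.snapshot(n); cv2.imwrite(f"pics/{n}0.png",s["pixels"][:,:,::-1])
    print(n,s["K"],s["R"],s["t"])
E
```

```text
pics
{'time': 0.0, 'joint_pos': array([-6.86629639e+01,  7.51566865e+00,  8.53313224e+01,  4.24560742e-04,
        8.72606727e+01, -4.89338252e+00]), 'qd': array([-0.10347454, -0.0579903 , -0.03525602, -0.00040329,  0.03713424,
       -0.02324634]), 'joint_efforts': array([-2.87859275e-04, -5.69394636e+01, -5.00549877e+01, -2.54439519e-04,
        1.50504842e-02,  2.60800891e-05]), 'tool_pos': array([ 265.00420976, -537.6811651 ,  230.21900229]), 'tcp_rot': array([-1.79892765e+02, -9.60640737e-03,  2.62303890e+01]), 'ft_force': array([0.22206213, 0.14169802, 0.34813843]), 'wrist_torque': array([ 0.00945231, -0.04230917,  0.04805706]), 'finger_gap': 85.41151738088118}
scene [[442.53088188   0.         281.49409278]
 [  0.         442.53088188 205.424509  ]
 [  0.           0.           1.        ]] [[ 0.03619138  0.99932608  0.00612901]
 [ 0.74506261 -0.02289467 -0.66660149]
 [-0.66601193  0.02869172 -0.74538909]] [-116.42974981 -310.44402974 1164.71721307]
top [[431.22636563   0.         281.65475138]
 [  0.         431.22636563 214.51507934]
 [  0.           0.           1.        ]] [[ 0.00678232 -0.99997013 -0.0037064 ]
 [-0.9989755  -0.00660963 -0.04476905]
 [ 0.04474322  0.00400624 -0.99899049]] [ 87.01027468 511.23837429 987.03576072]
wrist [[359.18917182   0.         271.9336088 ]
 [  0.         359.18917182 207.30444801]
 [  0.           0.           1.        ]] [[ 0.44264255 -0.89669677 -0.0015732 ]
 [-0.86399616 -0.42696849  0.26684931]
 [-0.23995462 -0.11675962 -0.96373698]] [-599.82579331  -34.37253242  377.01773222]
```

View pics/scene0.png

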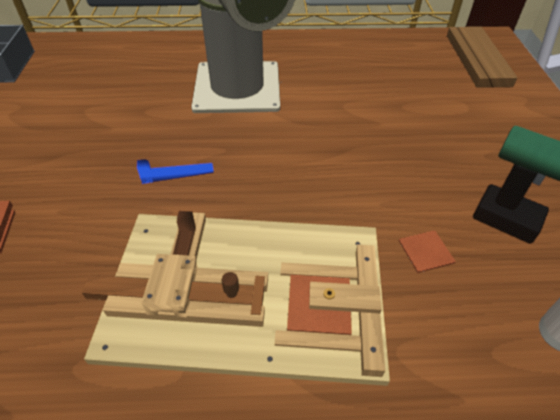

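View pics/top0.png

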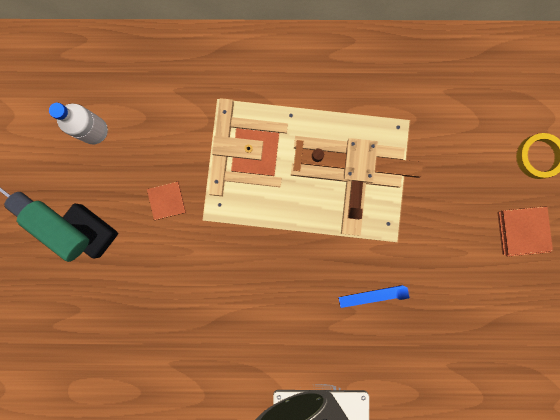

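View pics/wrist0.png

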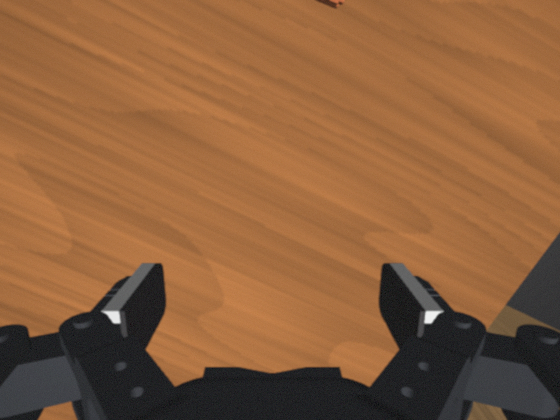

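The scene picture shows the jig with the fence at right (370,310), knob at (230,285), keeper at (172,283) and wedge butt at (186,215). In the top view the knob is at (318,155), the keeper at (361,160), the wedge butt at (356,213) and the fence at (221,145). The blue wedge at (375,296) is a decoy. The jig's +y is about world +y and its +x about world +x. Next I measure these.

```bash
cat > h.py <<'E'
import numpy as np,cv2
from bench import r
def ray(s,u,v,z):
    R=np.array(s["R"]);t=np.array(s["t"]);K=np.array(s["K"])
    d=R.T@np.linalg.inv(K)@np.array([u,v,1.]);c=-R.T@t
    return c+d*(z-c[2])/d[2]
def proj(s,X):
    p=np.array(s["K"])@(np.array(s["R"])@np.array(X,float)+np.array(s["t"]));return p[:2]/p[2]
E
python3 - <<'E'
from h import *
s=r.snapshot("top");c=r.snapshot("scene")
im=s["pixels"][:,:,::-1]
cv2.imwrite("pics/topz.png",cv2.resize(im[90:250,195:425],None,fx=3.4,fy=3.4,interpolation=cv2.INTER_CUBIC))
cv2.imwrite("pics/scz.png",cv2.resize(c["pixels"][205:385,80:395,::-1],None,fx=2.5,fy=2.5,interpolation=cv2.INTER_CUBIC))
hsv=cv2.cvtColor(im,cv2.COLOR_BGR2HSV)
m=((hsv[...,2]>140)&(hsv[...,0]>12)&(hsv[...,0]<35)&(hsv[...,1]<140)).astype(np.uint8)*255
m=cv2.morphologyEx(m,cv2.MORPH_CLOSE,np.ones((9,9)))
cs,_=cv2.findContours(m,cv2.RETR_EXTERNAL,cv2.CHAIN_APPROX_NONE)
k=max(cs,key=cv2.contourArea);print(cv2.contourArea(k),cv2.minAreaRect(k))
b=cv2.boxPoints(cv2.minAreaRect(k));print(b)
P=[ray(s,*q,18)for q in b];print(np.round(P,1))
print([round(float(np.linalg.norm(P[i]-P[i-1])),1)for i in range(4)])
E
```

```text
23223.5 ((306.5255126953125, 169.94525146484375), (196.42750549316406, 123.56478881835938), 6.581944942474365)
[[201.87733 220.06277]
 [216.04085  97.3124 ]
 [411.1737  119.82773]
 [397.0102  242.5781 ]]
[[ 496.4  273.9   18. ]
 [ 782.8  245.2   18. ]
 [ 732.4 -208.7   18. ]
 [ 447.7 -174.4   18. ]]
[451.0, 287.9, 456.7, 286.7]
```

View pics/topz.png

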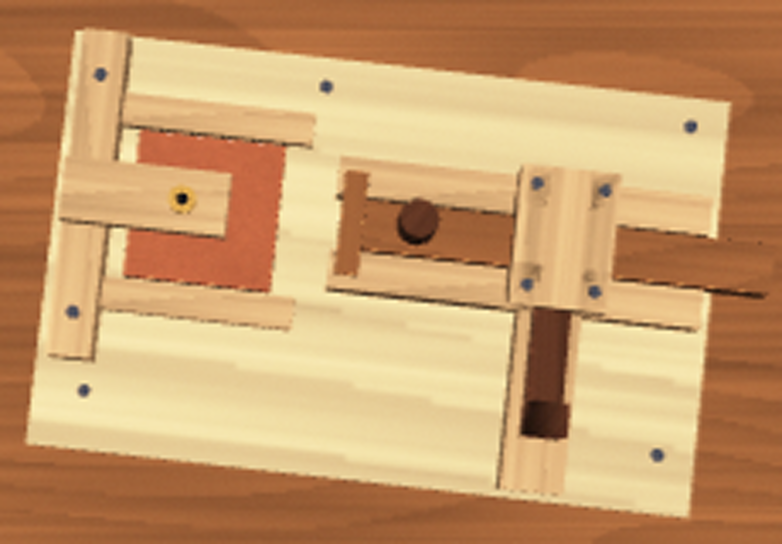

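View pics/scz.png

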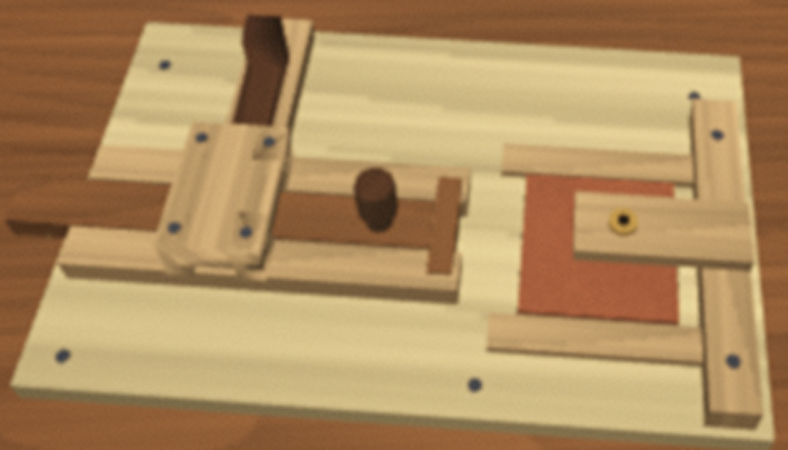

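Run:
```python
from h import *
s=r.snapshot("top");c=r.snapshot("scene")
T=lambda x,y:(195+(x+.5)/3.4-.5,90+(y+.5)/3.4-.5)
S=lambda x,y:(80+(x+.5)/2.5-.5,205+(y+.5)/2.5-.5)
def show(n,pt,ps,z):
    a=ray(s,*T(*pt),z) if pt else None;b=ray(c,*S(*ps),z) if ps else None
    print(n,None if a is None else a.round(1),None if b is None else b.round(1))
    return a if b is None else b if a is None else (a+b)/2
k=[show("kscrew",p,q,70) for p,q in [((537,183),(246,232)),((605,190),(174,227)),((527,284),(269,142)),((594,291),(202,137))]]
print("keeper",np.mean(k,0))
b=[show("board",p,q,18) for p,q in [((326,87),(475,385)),((690,127),(63,356)),((657,455),(165,65)),((84,391),(694,97))]]
show("fscrew",(100,74),(733,361),42);show("fscrew",(72,312),(717,135),42)
show("guide hole",(181,199),(623,220),58)
show("knob top",(419,216),(376,180),82.5)
show("fence inner L",(121,90),None,42);show("fence inner R",(97,350),None,42)
show("butt top edge L",(526,402),None,83.5);show("butt top back L",(523,436),(246,16),83.5);show("butt top back R",(567,439),(281,18),83.5)
show("butt front R",(569,403),(288,60),83.5)
show("nose front",(347,170),(440,273),40.5);show("nose front",(335,273),(462,177),40.5)
show("tile far edge",(138,135),(679,322),27);show("tile far edge bottom",(124,277),None,27)
show("tile near",(285,148),(519,313),27);show("tile near",(271,291),(528,176),27)
# hsv dark masks
for n,q in(("top",s),("scene",c)):
    h=cv2.cvtColor(q["pixels"][:,:,::-1],cv2.COLOR_BGR2HSV)
    m=(h[...,2]<85).astype(np.uint8)
    N,_,st,ce=cv2.connectedComponentsWithStats(m)
    for i in range(1,N):
        if 60<st[i,4]<2000 and 90<ce[i,1]<330: print(n,st[i],ce[i].round(1))
```

```text
kscrew [665.2 -64.4  70. ] [664.  -64.3  70. ]
kscrew [ 660.9 -108.3   70. ] [ 659.1 -108.2   70. ]
kscrew [599.6 -58.   70. ] [598.7 -57.3  70. ]
kscrew [ 595.3 -101.1   70. ] [ 593.4 -100.9   70. ]
keeper [629.50989662 -82.80423027  70.        ]
board [741.5  71.3  18. ] [741.6  72.   18. ]
board [ 715.4 -177.2   18. ] [ 715.2 -177.    18. ]
board [ 491.4 -153.7   18. ] [ 490.9 -153.2   18. ]
board [532.2 234.1  18. ] [532.7 234.8  18. ]
fscrew [742.8 222.7  42. ] [742.3 222.8  42. ]
fscrew [583.  239.2  42. ] [583.1 239.7  42. ]
guide hole [655.8 166.4  58. ] [656.1 166.3  58. ]
knob top [640.9  12.6  82.5] [637.7  14.   82.5]
fence inner L [732.  208.5  42. ] None
fence inner R [557.8 222.3  42. ] None
butt top edge L [522.7 -55.3  83.5] None
butt top back L [501.1 -53.4  83.5] [502.1 -81.2  83.5]
butt top back R [499.4 -81.1  83.5] [504.6 -56.9  83.5]
butt front R [522.2 -82.4  83.5] [542.1 -48.5  83.5]
nose front [679.4  57.4  40.5] [679.4  51.8  40.5]
nose front [610.3  65.   40.5] [610.1  66.1  40.5]
tile far edge [705.4 198.5  27. ] [710.  197.6  27. ]
tile far edge bottom [608.7 206.8  27. ] None
tile near [697.1  99.   27. ] [700.9  99.9  27. ]
tile near [599.9 107.7  27. ] [602.  110.4  27. ]
top [ 12 192  22  12  95] [ 23.4 196.8]
top [  38  201   80   61 1830] [ 87.1 231. ]
top [349 207  12  12 112] [354.1 212.8]
scene [  0 203  12  37 125] [  4.8 219.6]
scene [178 212  17  42 281] [187.  223.1]
scene [222 278  17  20 192] [230.9 288.4]
scene [ 84 294  23   5  75] [ 94.7 296.1]
```

Yaw is −6.0°. The keeper is at (629.5, −82.8) and the knob at (639, 13.3), on the bar's line through the keeper. The wedge butt is at (500.3, −67.5). Both views agree with each other and with the given sizes. Next: shut the fingers and move behind the knob, with tool x along the jig's +y (yaw 84).

```bash
python3 -m jog '[[0.014,-0.0075,0,-0.05,0],[0.042,-0.0224,0,-0.10,0],[0.084,-0.0448,0,-0.15,0],[0.126,-0.0671,0,-0.2,0],[0.168,-0.0895,0,-0.3,0],[0.21,-0.112,0,-0.4,0],[0.252,-0.134,0,-0.5,0],[0.294,-0.157,0,-0.6,0],[0.336,-0.179,0,-0.7,0],[0.378,-0.201,0,-0.8,0],[0.42,-0.224,0,-0.9,0],[0.462,-0.246,0,-0.95,0],[0.504,-0.269,0,-1.008,0],[0.535,-0.285,0,-1.008,0],[0.552,-0.294,0,-1.008,0],[0.56,-0.2984,0,-1.008,0],[0.56,-0.2984,0,-1.008,0],[0.56,-0.2984,0,-1.008,0]]' 60
python3 - <<'E'
from h import *
print(r.sense()["tool_pos"],r.sense()["tcp_rot"],r.sense()["ft_force"],r.sense()["finger_gap"])
for n in ("wrist","scene"):
    s=r.snapshot(n);cv2.imwrite(f"pics/{n}1.png",s["pixels"][:,:,::-1])
E
```

```text
time: 2.15
tool_pos: [635.1, -23.4, 231.1]
tcp_rot: [-180.0, -0.0, 84.0]
ft_force: [0.4, -0.2, 0.5]
finger_gap: 0.2
[635.09409542 -23.41944645 231.14605524] [-1.79964451e+02 -1.07233368e-03  8.40051605e+01] [ 0.44003546 -0.18390926  0.51704623] 0.195936870219253
```

View pics/wrist1.png

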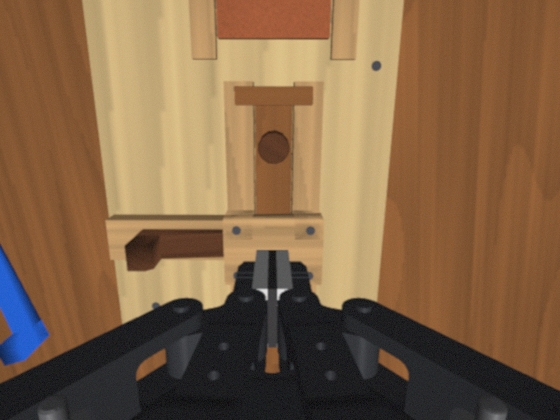

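The wrist view shows the knob top at (273,147), straight ahead of the shut fingers at (272,260), and the tile edge at (273,38). I descend behind the knob.

```bash
python3 -m jog '[[0,0,0.02,0,0],[0,0,0.05,0,0],[0,0,0.08,0,0],[0,0,0.11,0,0],[0,0,0.125,0,0],[0,0,0.13,0,0],[0,0,0.13,0,0]]'
python3 -m jog '[[0,0,0.01,0,0],[0,0,0.02,0,0],[0,0,0.03,0,0],[0,0,0.04,0,0],[0,0,0.046,0,0],[0,0,0.046,0,0]]'
python3 - <<'E'
from h import *
for n in ("wrist","scene"):
    s=r.snapshot(n);cv2.imwrite(f"pics/{n}2.png",s["pixels"][:,:,::-1] if n=="wrist" else cv2.resize(s["pixels"][205:385,80:395,::-1],None,fx=2.5,fy=2.5))
E
```

```text
time: 2.95
tool_pos: [635.0, -24.5, 101.5]
tcp_rot: [-180.0, -0.0, 83.9]
ft_force: [-0.2, 0.6, -0.1]
finger_gap: -0.0
time: 3.55
tool_pos: [633.8, -24.3, 53.8]
tcp_rot: [-179.8, -0.0, 83.9]
ft_force: [-0.2, 0.1, -0.5]
finger_gap: 0.2
```

View pics/scene2.png

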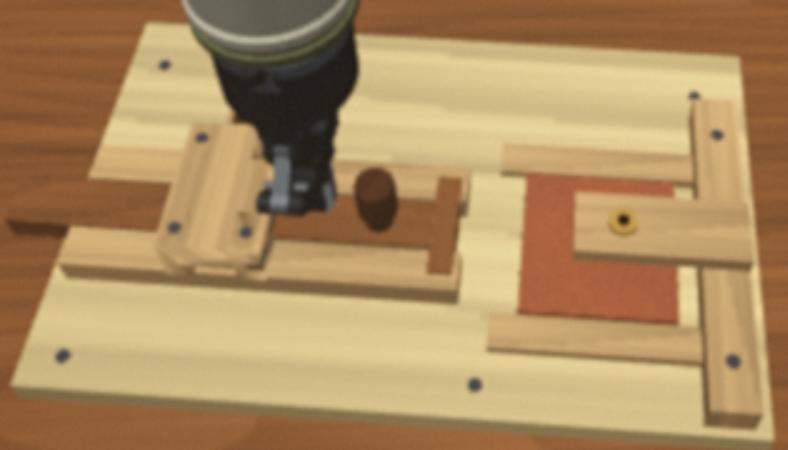

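View pics/wrist2.png

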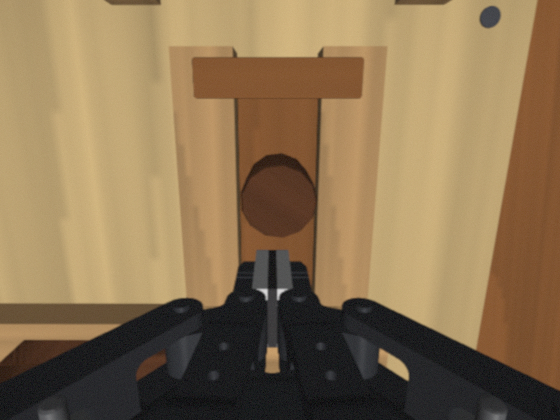

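The fingers are down behind the knob and clear of the keeper. I approach gently with a small centring shift.

```bash
python3 -m jog '[[0.003,0.001,0,0,0],[0.006,0.002,0,0,0],[0.009,0.002,0,0,0],[0.009,0.002,0,0,0]]'
python3 -m jog '[[0.002,0,0,0,0],[0.004,0,0,0,0],[0.006,0,0,0,0],[0.008,0,0,0,0],[0.010,0,0,0,0]]'
python3 -m jog '[[0.003,0,0,0,0],[0.006,0,0,0,0],[0.009,0,0,0,0],[0.012,0,0,0,0]]'
```

```text
time: 4.05
tool_pos: [638.1, -15.1, 55.7]
tcp_rot: [-180.0, -0.0, 83.9]
ft_force: [0.5, -0.4, -0.0]
finger_gap: 0.2
time: 4.55
tool_pos: [639.2, -5.4, 55.7]
tcp_rot: [-180.0, 0.0, 83.9]
ft_force: [-0.2, -2.8, 1.4]
finger_gap: 0.2
time: 4.95
tool_pos: [640.5, 6.8, 55.8]
tcp_rot: [-180.0, 0.0, 83.9]
ft_force: [-0.7, -3.6, 0.6]
finger_gap: -0.0
```

```bash
python3 -m jog '[[0.004,0,0,0,0],[0.008,0,0,0,0],[0.012,0,0,0,0],[0.016,0,0,0,0],[0.019,0,0,0,0],[0.020,0,0,0,0]]'
python3 - <<'E'
from h import *
s=r.snapshot("top");cv2.imwrite("pics/top3.png",cv2.resize(s["pixels"][90:250,195:425,::-1],None,fx=3.4,fy=3.4))
E
```

```text
time: 5.55
tool_pos: [642.7, 27.2, 55.8]
tcp_rot: [-180.0, 0.0, 83.9]
ft_force: [0.2, -3.0, 1.2]
finger_gap: -0.2
```

View pics/top3.png

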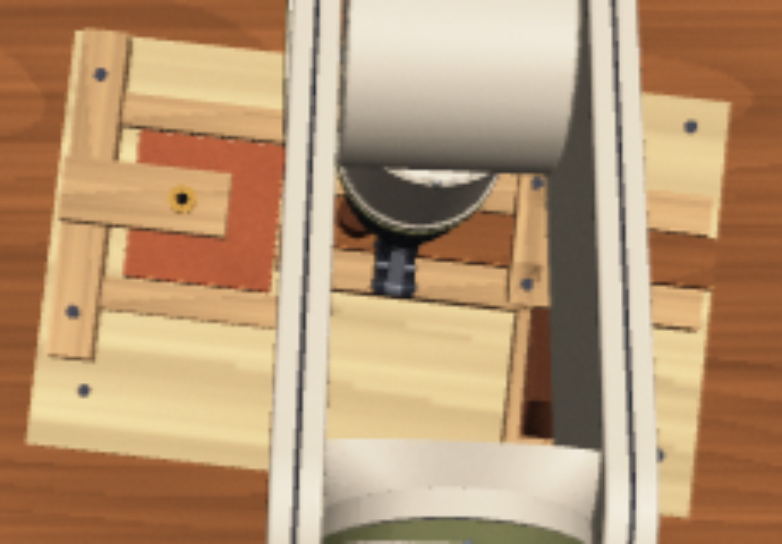

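The top view shows the tile still unmoved, its far edge at (130,205) with a pale gap to the fence, and the arm hiding the nose. I go on in small steps, watching the force.

```bash
python3 -m jog '[[0.002,0,0,0,0],[0.004,0,0,0,0],[0.005,0,0,0,0]]'
python3 -m jog '[[0.0015,0,0,0,0],[0.003,0,0,0,0],[0.004,0,0,0,0]]'
python3 -m jog '[[0.001,0,0,0,0],[0.002,0,0,0,0],[0.003,0,0,0,0]]'
```

```text
time: 5.9
tool_pos: [643.2, 32.1, 55.8]
tcp_rot: [-180.0, 0.0, 83.9]
ft_force: [-1.1, -4.1, 0.5]
finger_gap: -0.4
time: 6.2
tool_pos: [643.6, 36.1, 55.8]
tcp_rot: [-180.0, 0.0, 83.9]
ft_force: [-0.1, -4.5, 2.1]
finger_gap: 0.0
time: 6.5
tool_pos: [643.9, 39.2, 55.8]
tcp_rot: [-180.0, 0.0, 83.9]
ft_force: [-1.1, -3.3, 1.6]
finger_gap: -0.2
```

```bash
python3 -m jog '[[0.001,0,0,0,0],[0.001,0,0,0,0]]'
python3 -m jog '[[0.001,0,0,0,0],[0.001,0,0,0,0]]'
python3 -m jog '[[0.001,0,0,0,0],[0.001,0,0,0,0]]'
```

```text
time: 6.7
tool_pos: [644.1, 40.4, 55.8]
tcp_rot: [-180.0, 0.0, 83.9]
ft_force: [-1.2, -4.0, 0.7]
finger_gap: -0.0
time: 6.9
tool_pos: [644.2, 41.6, 55.7]
tcp_rot: [-180.0, -0.0, 83.9]
ft_force: [0.2, -3.0, 1.1]
finger_gap: -0.2
time: 7.1
tool_pos: [644.3, 42.7, 55.8]
tcp_rot: [-180.0, -0.0, 83.9]
ft_force: [-0.5, -3.3, -0.3]
finger_gap: 0.3
```

```bash
python3 -m jog '[[0.001,0,0,0,0],[0.001,0,0,0,0]]'
python3 -m jog '[[0.001,0,0,0,0],[0.001,0,0,0,0]]'
python3 -m jog '[[0.001,0,0,0,0],[0.001,0,0,0,0]]'
python3 - <<'E'
from h import *
s=r.snapshot("top");cv2.imwrite("pics/top4.png",cv2.resize(s["pixels"][90:250,195:425,::-1],None,fx=3.4,fy=3.4))
s=r.snapshot("scene");cv2.imwrite("pics/scene4.png",cv2.resize(s["pixels"][205:385,80:395,::-1],None,fx=2.5,fy=2.5))
E
```

```text
time: 7.3
tool_pos: [644.4, 42.9, 55.7]
tcp_rot: [-180.0, 0.1, 83.9]
ft_force: [-1.2, -7.1, 1.7]
finger_gap: -0.1
time: 7.5
tool_pos: [644.3, 42.9, 55.8]
tcp_rot: [-180.0, 0.1, 83.9]
ft_force: [-2.2, -7.9, 1.3]
finger_gap: -0.0
time: 7.7
tool_pos: [644.3, 42.9, 55.8]
tcp_rot: [-180.0, 0.2, 83.9]
ft_force: [-1.1, -8.0, 0.9]
finger_gap: -0.1
```

View pics/top4.png

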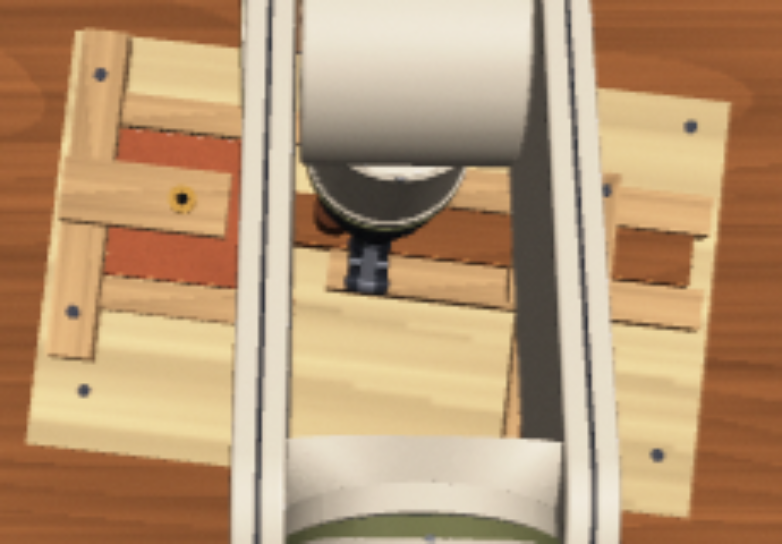

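View pics/scene4.png

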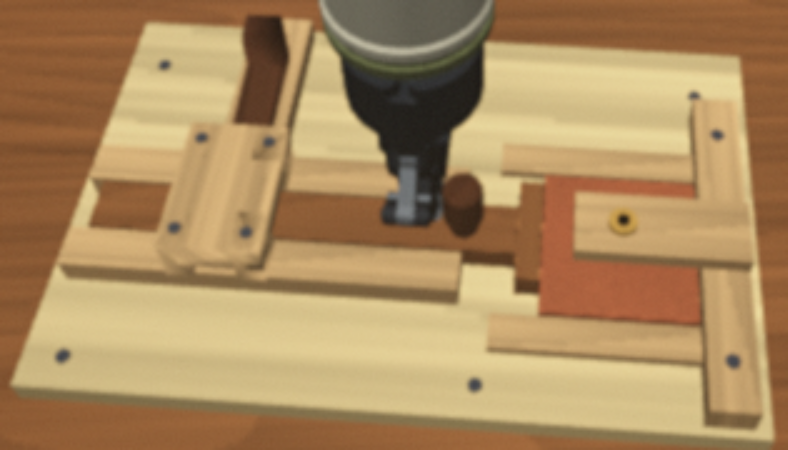

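The tile's far edge now meets the fence at (112,205) with no pale gap, and the force jumped at a dead stop. I press once more to seat it, aiming for about 12 N.

```bash
python3 -m jog '[[0.001,0,0,0,0],[0.0015,0,0,0,0],[0.0015,0,0,0,0],[0.0015,0,0,0,0]]'
```

```text
time: 8.2
tool_pos: [644.3, 42.9, 55.8]
tcp_rot: [-179.9, 0.3, 83.9]
ft_force: [-1.6, -10.0, 1.5]
finger_gap: -0.3
```

```bash
python3 -m jog '[[0.001,0,0,0,0],[0.002,0,0,0,0],[0.0023,0,0,0,0],[0.0023,0,0,0,0]]'
```

```text
time: 8.6
tool_pos: [644.3, 42.9, 55.8]
tcp_rot: [-179.9, 0.5, 83.8]
ft_force: [-2.5, -12.9, 2.5]
finger_gap: -0.0
```

The tile is seated with about 13 N at the wrist, roughly 10 N net of bar friction. I back off, rise, and go behind the wedge butt with yaw −6.

```bash
python3 -m jog '[[-0.003,0,0,0,0],[-0.010,0,0,0,0],[-0.015,0,0,0,0],[-0.015,0,-0.02,0,0],[-0.015,0,-0.05,0,0],[-0.015,0,-0.08,0,0],[-0.015,0,-0.1,0,0],[-0.015,0,-0.105,0,0],[-0.015,0,-0.105,0,0]]'
python3 -m jog '[[-0.004,-0.006,0,0.08,0],[-0.015,-0.022,0,0.2,0],[-0.03,-0.043,0,0.34,0],[-0.045,-0.064,0,0.48,0],[-0.06,-0.085,0,0.62,0],[-0.075,-0.106,0,0.76,0],[-0.09,-0.126,0,0.9,0],[-0.1,-0.142,0,1.04,0],[-0.11,-0.154,0,1.18,0],[-0.11,-0.154,0,1.32,0],[-0.11,-0.154,0,1.46,0],[-0.11,-0.154,0,1.57,0],[-0.11,-0.154,0,1.57,0],[-0.11,-0.154,0,1.57,0]]'
python3 - <<'E'
from h import *
for n in ("wrist","top"):
    s=r.snapshot(n);cv2.imwrite(f"pics/{n}5.png",s["pixels"][:,:,::-1] if n=="wrist" else cv2.resize(s["pixels"][90:250,195:425,::-1],None,fx=3.4,fy=3.4))
E
```

```text
time: 9.5
tool_pos: [643.5, 29.0, 161.7]
tcp_rot: [180.0, 0.5, 83.8]
ft_force: [-0.2, 1.1, 0.2]
finger_gap: 0.1
time: 10.9
tool_pos: [477.8, -63.6, 161.2]
tcp_rot: [179.5, 0.1, -5.9]
ft_force: [0.0, 0.0, -0.6]
finger_gap: -0.2
```

View pics/wrist5.png

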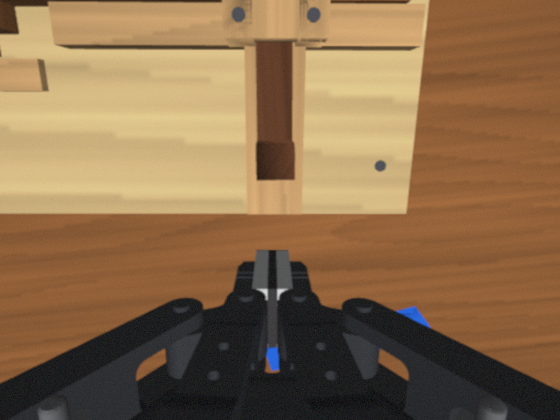

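View pics/top5.png

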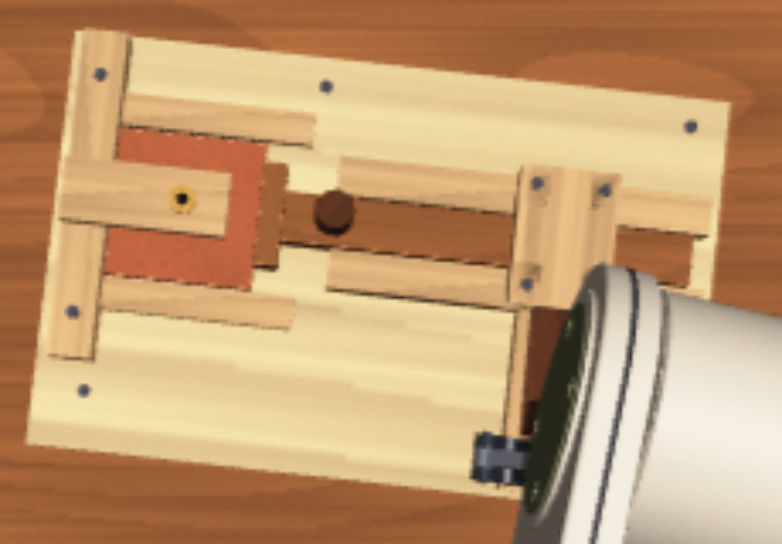

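The top view shows the tile against the fence and the nose on the tile at (262,215), so the bar stayed put. The wrist view shows the butt at (275,160), about 2 mm right of the finger line. I descend with a 2 mm shift.

```bash
python3 -m jog '[[0,0.001,0.02,0,0],[0,0.002,0.05,0,0],[0,0.002,0.075,0,0],[0,0.002,0.09,0,0],[0,0.002,0.1,0,0],[0,0.002,0.11,0,0],[0,0.002,0.113,0,0],[0,0.002,0.113,0,0]]'
python3 - <<'E'
from h import *
for n in ("wrist","scene"):
    s=r.snapshot(n);cv2.imwrite(f"pics/{n}6.png",s["pixels"][:,:,::-1] if n=="wrist" else cv2.resize(s["pixels"][205:385,80:395,::-1],None,fx=2.5,fy=2.5))
E
```

```text
time: 11.8
tool_pos: [477.7, -66.5, 48.8]
tcp_rot: [179.5, 0.1, -6.0]
ft_force: [-0.2, -0.3, 0.6]
finger_gap: 0.2
```

View pics/wrist6.png

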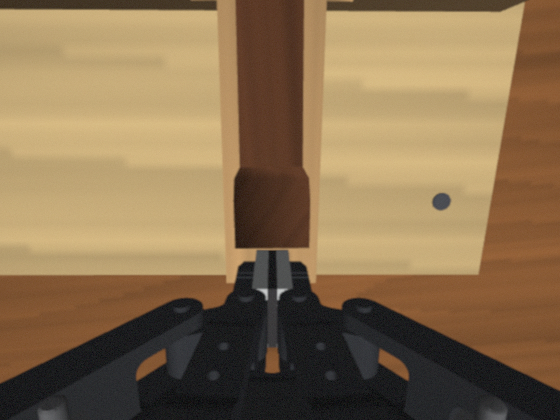

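The fingers are centred on the butt at (272,248). I push along +x.

```bash
python3 -m jog '[[0.003,0,0,0,0],[0.006,0,0,0,0],[0.008,0,0,0,0],[0.01,0,0,0,0]]'
python3 -m jog '[[0.002,0,0,0,0],[0.004,0,0,0,0],[0.006,0,0,0,0]]'
python3 -m jog '[[0.002,0,0,0,0],[0.004,0,0,0,0],[0.006,0,0,0,0],[0.008,0,0,0,0],[0.01,0,0,0,0]]'
```

```text
time: 12.3
tool_pos: [488.7, -67.8, 49.8]
tcp_rot: [179.5, -0.0, -6.0]
ft_force: [-0.0, 0.2, 0.2]
finger_gap: -0.0
time: 12.6
tool_pos: [494.7, -68.4, 49.7]
tcp_rot: [179.5, -0.0, -6.0]
ft_force: [-0.9, -0.3, 0.3]
finger_gap: -0.0
time: 13.1
tool_pos: [504.8, -69.5, 49.7]
tcp_rot: [179.5, -0.0, -6.0]
ft_force: [0.2, -0.3, -0.5]
finger_gap: -0.0
```

```bash
python3 -m jog '[[0.002,0,0,0,0],[0.004,0,0,0,0],[0.005,0,0,0,0]]'
python3 -m jog '[[0.001,0,0,0,0],[0.002,0,0,0,0],[0.003,0,0,0,0]]'
python3 -m jog '[[0.001,0,0,0,0],[0.002,0,0,0,0]]'
python3 -m jog '[[0.001,0,0,0,0],[0.002,0,0,0,0]]'
```

```text
time: 13.4
tool_pos: [510.0, -70.0, 49.7]
tcp_rot: [179.5, -0.0, -6.0]
ft_force: [0.1, -0.6, 0.0]
finger_gap: 0.0
time: 13.7
tool_pos: [513.1, -70.3, 49.7]
tcp_rot: [179.5, -0.0, -6.0]
ft_force: [-0.3, 0.1, 0.1]
finger_gap: -0.2
time: 13.9
tool_pos: [515.1, -70.6, 49.7]
tcp_rot: [179.5, -0.0, -6.0]
ft_force: [-1.1, 0.3, 0.1]
finger_gap: 0.2
time: 14.1
tool_pos: [517.2, -70.7, 49.7]
tcp_rot: [179.5, -0.0, -6.0]
ft_force: [-0.2, -0.8, 0.1]
finger_gap: -0.2
```

```bash
python3 - <<'E'
from h import *
s=r.snapshot("wrist");cv2.imwrite("pics/wrist7.png",s["pixels"][:,:,::-1])
E
python3 -m jog '[[0.001,0,0,0,0],[0.002,0,0,0,0]]'
python3 -m jog '[[0.001,0,0,0,0],[0.0015,0,0,0,0]]'
python3 -m jog '[[0.001,0,0,0,0],[0.0015,0,0,0,0]]'
```

```text
time: 14.35
tool_pos: [519.4, -71.0, 49.7]
tcp_rot: [179.5, -0.0, -6.0]
ft_force: [-0.7, 0.3, 0.2]
finger_gap: 0.0
time: 14.55
tool_pos: [521.0, -71.2, 49.8]
tcp_rot: [179.5, -0.0, -6.0]
ft_force: [-0.4, 0.7, 0.1]
finger_gap: -0.0
time: 14.75
tool_pos: [522.6, -71.3, 49.8]
tcp_rot: [179.5, -0.0, -6.0]
ft_force: [0.0, -0.2, 0.1]
finger_gap: -0.3
```

View pics/wrist7.png

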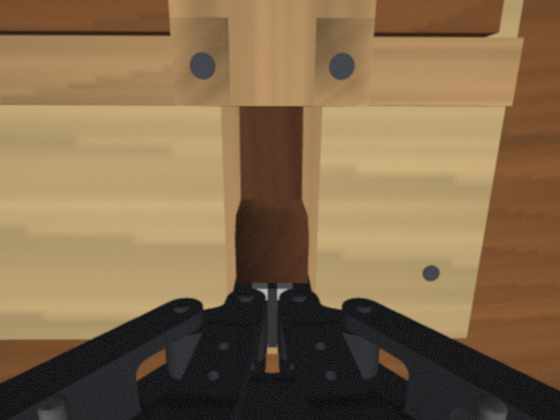

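The wrist view shows the finger tips hidden behind the thumb rest at (272,283), so it is in contact and the wedge is sliding freely. I continue in small steps.

```bash
python3 -m jog '[[0.001,0,0,0,0],[0.0015,0,0,0,0]]'
python3 -m jog '[[0.001,0,0,0,0],[0.0015,0,0,0,0]]'
python3 -m jog '[[0.001,0,0,0,0],[0.0015,0,0,0,0]]'
python3 -m jog '[[0.001,0,0,0,0],[0.0015,0,0,0,0]]'
```

```text
time: 14.95
tool_pos: [524.2, -71.5, 49.8]
tcp_rot: [179.5, -0.0, -6.0]
ft_force: [-0.8, 0.5, -0.9]
finger_gap: -0.2
time: 15.15
tool_pos: [525.8, -71.7, 49.8]
tcp_rot: [179.5, -0.0, -6.0]
ft_force: [-0.3, -0.0, -1.1]
finger_gap: 0.0
time: 15.35
tool_pos: [527.4, -71.9, 49.8]
tcp_rot: [179.5, -0.1, -6.0]
ft_force: [-0.2, 0.8, 0.0]
finger_gap: 0.1
time: 15.55
tool_pos: [529.0, -72.0, 49.9]
tcp_rot: [179.5, -0.1, -6.0]
ft_force: [-1.0, -0.1, -1.0]
finger_gap: 0.3
```

```bash
python3 -m jog '[[0.001,0,0,0,0],[0.0015,0,0,0,0]]'
python3 -m jog '[[0.001,0,0,0,0],[0.0015,0,0,0,0]]'
python3 -m jog '[[0.001,0,0,0,0],[0.0015,0,0,0,0]]'
python3 -m jog '[[0.001,0,0,0,0],[0.0015,0,0,0,0]]'
```

```text
time: 15.75
tool_pos: [530.5, -72.2, 49.9]
tcp_rot: [179.5, -0.0, -6.0]
ft_force: [-0.9, 0.1, 0.5]
finger_gap: -0.4
time: 15.95
tool_pos: [532.0, -72.4, 49.9]
tcp_rot: [179.5, -0.0, -6.0]
ft_force: [-2.5, 0.6, 1.9]
finger_gap: -0.0
time: 16.15
tool_pos: [532.8, -72.4, 49.7]
tcp_rot: [179.5, 0.1, -6.0]
ft_force: [-6.3, 0.5, 3.1]
finger_gap: 0.4
time: 16.35
tool_pos: [533.0, -72.4, 49.3]
tcp_rot: [179.5, 0.2, -6.0]
ft_force: [-8.6, 1.0, 5.7]
finger_gap: -0.1
```

It has bitten, with the force rising at 532 mm. I bring the force up gradually to about 17 N.

```bash
python3 -m jog '[[0.001,0,0,0,0],[0.002,0,-0.0005,0,0],[0.002,0,-0.0005,0,0]]'
python3 -m jog '[[0.001,0,0,0,0],[0.002,0,-0.0005,0,0],[0.002,0,-0.0005,0,0]]'
```

```text
time: 16.65
tool_pos: [533.1, -72.3, 49.0]
tcp_rot: [179.5, 0.5, -6.0]
ft_force: [-9.0, 0.9, 5.5]
finger_gap: 0.2
time: 16.95
tool_pos: [532.9, -72.3, 48.6]
tcp_rot: [179.5, 0.8, -6.0]
ft_force: [-10.2, 1.2, 4.2]
finger_gap: 0.2
```

```bash
python3 -m jog '[[0.002,0,0,0,0],[0.003,0,-0.0005,0,0],[0.004,0,-0.0008,0,0],[0.004,0,-0.0008,0,0]]'
```

```text
time: 17.35
tool_pos: [533.4, -72.2, 47.8]
tcp_rot: [179.6, 1.2, -6.0]
ft_force: [-15.9, 2.0, 6.5]
finger_gap: -0.1
```

```bash
python3 -m jog '[[0.002,0,0,0,0],[0.003,0,-0.0005,0,0],[0.004,0,-0.0008,0,0],[0.0045,0,-0.001,0,0],[0.0045,0,-0.001,0,0],[0.0045,0,-0.001,0,0]]'
```

```text
time: 17.95
tool_pos: [533.5, -72.1, 47.0]
tcp_rot: [179.6, 1.8, -6.0]
ft_force: [-19.4, 1.9, 8.1]
finger_gap: 0.1
```

The steady push reached 19.5 N. I back off straight along −x, rise, and look.

```bash
python3 -m jog '[[-0.003,0,0,0,0],[-0.008,0,0,0,0],[-0.014,0,0,0,0],[-0.02,0,0,0,0],[-0.025,0,0,0,0],[-0.025,0,-0.02,0,0],[-0.025,0,-0.05,0,0],[-0.025,0,-0.09,0,0],[-0.035,0,-0.13,0,0],[-0.06,0,-0.15,0,0],[-0.09,0,-0.16,0,0],[-0.1,0,-0.16,0,0],[-0.1,0,-0.16,0,0]]'
python3 - <<'E'
from h import *
for n in ("wrist","scene","top"):
    s=r.snapshot(n);a=s["pixels"][:,:,::-1]
    if n=="scene":a=cv2.resize(a[205:385,80:395],None,fx=2.5,fy=2.5)
    if n=="top":a=cv2.resize(a[90:250,195:425],None,fx=3.4,fy=3.4)
    cv2.imwrite(f"pics/{n}8.png",a)
E
```

```text
time: 19.25
tool_pos: [438.6, -61.0, 210.3]
tcp_rot: [179.6, 1.7, -6.0]
ft_force: [0.1, -0.0, -0.4]
finger_gap: 0.1
```

View pics/top8.png

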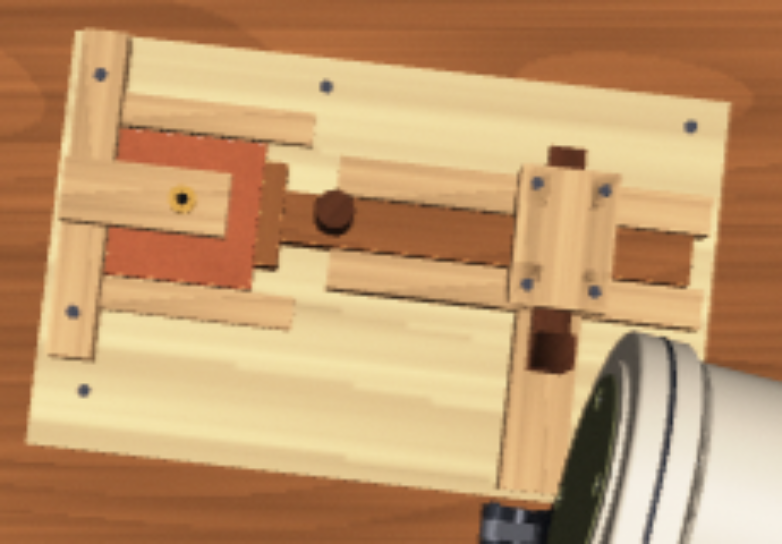

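View pics/scene8.png

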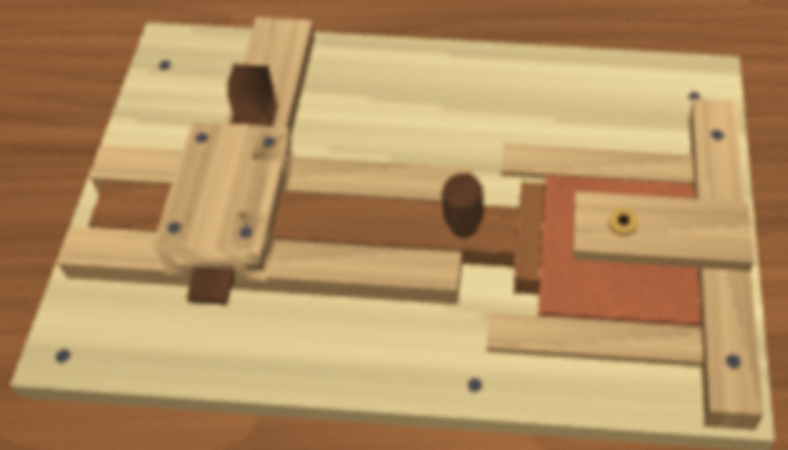

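View pics/wrist8.png

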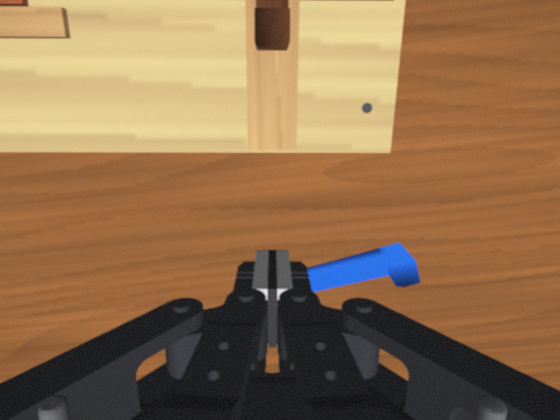

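The pictures show the tile against the fence (112,205), the nose on the tile, and the wedge tip out beyond the keeper (567,157) with its butt at (550,372). One quick numeric check, then I hand in.

Run:
```python
from h import *
s=r.snapshot("top")
T=lambda x,y:(195+(x+.5)/3.4-.5,90+(y+.5)/3.4-.5)
ey=np.array([.1045,.9945,0])
print("butt",ray(s,*T(551,371),83.5).round(1))
a=[ray(s,*T(*p),27) for p in((268,144),(251,290))];n=[ray(s,*T(*p),40.5) for p in((269,163),(256,266))]
f=[ray(s,*T(*p),42) for p in((129,38),(93,358))]
print("tile near",[round(float(x@ey),1) for x in a],"nose",[round(float(x@ey),1) for x in n],"fence",[round(float(x@ey),1) for x in f])
print(r.sense()["time"]); print(r.hand_in())
```

```text
butt [542.4 -71.1  83.5]
tile near [183.0, 183.3] nose [180.2, 181.1] fence [282.7, 281.4]
19.45
the job is handed in; nothing more can be done
None
```

I slid the bar up by its knob until it had pushed the tile home, jammed the wedge under the keeper, and handed the job in at about 19.5 s.

- **Tile:** The bar slid at 3–4 N and came to a dead stop. I then pressed to about 13 N at the wrist, roughly 10 N on the tile after bar friction. The last pictures show no gap at the fence. The tile's near edge measures about 99 mm from the fence face, against 100 mm nominal and within the 2 mm calibration. The nose face measured 2–3 mm short of the tile edge by coarse pixel picks, although in the pictures the nose looks to be touching the tile.
- **Wedge:** It slid freely for about 43 mm, then bit about 10 mm later than nominal, at the edge of the given range. I built the push up to 19.5 N and withdrew. Afterwards the butt measured x = 542 mm, against about 544 mm under push, which is within measuring error, so it stayed in place. I did not test the jam by pulling on the bar.
- **Rest of the bench:** The arm touched only the knob and the wedge butt. The fingers were clear of everything at hand-in.

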